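# Make up the counter display

### The arm

A 6-joint arm with a two-finger parallel gripper is mounted at the origin on a cart in front of the work surface, level with it; the furniture and walls round the work are solid. World frame = base frame: x ahead of the robot, y to its left, z up, the work surface at z = 0. Lengths are in m, angles in rad, forces in N, time in s.
With the tool pointing down it reaches from about 0.35 to 0.975 m from the base axis. Payload 7.1 kg.
Tool frame: the origin (TCP) lies midway between the tips of the shut fingers; the grasp point (between the pads) lies 19 mm behind it; z points along the fingers, y is the line along which they close (so a half turn about z gives the same grasp; the last joint's range is limited). The gripper opens to 88 mm and grips with 3 to 60 N. Pads are 20 mm wide; open, the fingers measure 115 mm over their backs; the gripper's body (75 mm by 178 mm) begins 61 mm behind the grasp point.
Start: joints at [1.121, 0.423, 1.63, -0, 1.089, -0.019], TCP at [0.261, 0.568, 0.223] pointing down, gripper open.
Joint ranges: [-3, 3], [-0.9, 2.11], [0.09, 2.58], [-1.31, 4.45], [0.11, 2.69], [-2.54, 2.54]. Speed limits (rad/s): [2.39, 2.39, 3.01, 3.14, 3.14, 3.14].

### API

Orientations are given as a unit quaternion [w, x, y, z].
In Python, from station import move_pose, movel, movej, command_gripper, wait, inverse_kinematics, read_camera, camera_info, MotionError, job_done, get_time, get_joint_pos, get_qvel, get_effort, get_tcp_pos, get_ee_rot, get_ft_force, get_ft_torque, get_grip_width, get_finger_force gives the robot as it stands. Calls block until the motion is done:
- move_pose(position, orientation): joint-space move of the TCP to a pose.
- movel(position, frame=None, v=0.15, until_force=None): straight line of the TCP; frame=None keeps the orientation; v is the mean speed in m/s. With until_force (N) it stops when the force on the tool has changed by that much, and returns True; else False.
- movej(angles): joint-space move.
- command_gripper(opening): opening from 0.0 (shut) to 1.0 (fully open); the grip force is fixed at half the most; returns when the fingers have stopped.
- wait(seconds).
- inverse_kinematics(position, orientation): joint angles nearest the present ones, or None.
- read_camera(name): name is "side" or "top" or "wrist"; returns the picture (480x640x3 uint8, red, green, blue); there is no depth.
- camera_info(name): a dict with "intrinsics" (3x3 intrinsics, pixels), "T" (4x4, takes a point from camera to world coordinates); the wrist camera has in their place "tool_from_camera" (4x4, takes a point from camera to tool coordinates, whose origin is the TCP and whose axes are the flange's). Camera axes: x right, y up, looking along -z (the intrinsics and any distortion apply to the point x, -y, -z); pixel columns grow to the right and rows downward; lengths in m; the calibration is good to about 2 mm. A picture is of the moment at which its call begins: read the wrist's pose just before it. camera_info takes no time and is no camera call.
A pose or a line that the arm cannot do raises MotionError and nothing moves.
- job_done(): hands the job in; it is judged then, once.
Readings, each from a call of its own:
- get_time(): time.
- get_joint_pos(): joint angles.
- get_qvel(): joint speeds.
- get_effort(): joint torques, N m.
- get_tcp_pos(): TCP position.
- get_ee_rot(): TCP orientation.
- get_ft_force(): force on the tool from outside, world axes, zero at the start.
- get_ft_torque(): the same for the moment, N m.
- get_grip_width(): opening from 0.0 (shut) to 1.0 (fully open).
- get_finger_force(): force on a finger pad.
Only numpy, scipy, OpenCV 4.12 (cv2) and the standard library are available. Lean on these libraries where they do the work, as an engineer would, in place of code of your own. Each camera call takes 0.05 s, during which the arm holds its last target. There are 200 camera calls.

### The job

Make up the counter display: lay the packet flat on the floor of the open wooden box, put the small round tin flat on the middle of the packet, and close the box with its lid, fully seated. Stand the carton upright midway in the gap between the wooden box and the single gift box beside it, in line with the two, its broad face turned to the front as the wooden box's label is, touching neither. Leave the gift box, the oval tin and the mug where they are.

Things in the scene. Friction and masses are not known exactly. Their poses are not given: they have to be found in the camera images.
- display_box: open box of light wood, fixed to the worktop, outside 110 (x) x 130 (y) x 52 mm high, walls and floor 5 mm thick (inside 100 x 120 mm, 47 mm deep), with a blank card in a brass holder on its front (-x) face. Origin: centre of its underside; x runs from its front to its back (away from the robot), y along its 130 mm side, z up
- box_lid: loose lid of the wooden box, lying right way up. Light wood plate 110 (x) x 130 (y) mm, its top 11 mm above the origin; under it a plug 92 x 112 x 5 mm that drops into the box with 4 mm play all round; on it a dark upright handle bar, 60 long (x) x 14 thick (y), from 11 to 38 mm up. Origin: centre of the plug's underside (47 mm above the box's origin when seated); axes as the box's
- packet: flat printed packet of sweets, 52 (x) x 82 (y) x 18 mm high, lying flat. Origin: centre of its underside; z up
- round_tin: small round pastille tin, 45 mm across, 19 mm high, pale, with a flat lid. Origin: centre of its underside; z up
- carton: small upright green carton, 26 (x) x 48 (y) x 75 mm high; its broad faces look along x. Origin: centre of its underside; z up
- jar_gift_box: white card gift box with three little jars in its windows, loose, 58 (x) x 172 (y) x 72 mm high, standing singly in line with the wooden box, to its left or its right, 85 to 115 mm from it; to be left alone. Origin: centre of its underside; x runs across it from its front to its back, y along it, z up
- oval_tin: oval tin with a printed lid, 78 x 64 x 20 mm high; a bystander, to be left alone. Origin: centre of its underside; z up
- mug: patterned mug standing on the worktop, 85 x 118 (with handle) x 94 mm high; a bystander, to be left alone. Origin: on its underside; z up
Mind the look-alikes: they are no part of the job. What is shaped like the round_tin but purple or red is not meant.

How it is judged:
At the end, for the whole second after the job is handed in: Packet flat on the box's floor; round tin flat on it within 15 mm of its middle; lid seated level within 1.5 mm; carton upright between box and gift box, 3 mm or more clear of each, within 25 mm of their common line, its broad side parallel to the box's front within 0.22 rad; all at rest (z of packet in the frame of display_box between 0.001 and 0.009 m and x of packet in the frame of display_box between -0.05 and 0.05 m and y of packet in the frame of display_box between -0.06 and 0.06 m and angle between each of packet, round_tin's own z axis and vertical below 0.08 rad and z of round_tin in the frame of packet between 0.0145 and 0.0215 m and horizontal distance between round_tin and packet below 0.015 m and z of box_lid in the frame of display_box between 0.044 and 0.0485 m and x of box_lid in the frame of display_box between -0.008 and 0.008 m and y of box_lid in the frame of display_box between -0.008 and 0.008 m and angle between box_lid's own z axis and vertical below 0.035 rad and ((y of jar_gift_box in the frame of display_box below 0 m and y of carton in the frame of display_box below -0.092 m and y of carton in the frame of jar_gift_box above 0.113 m) or (y of jar_gift_box in the frame of display_box above 0 m and y of carton in the frame of display_box above 0.092 m and y of carton in the frame of jar_gift_box below -0.113 m)) and x of carton in the frame of display_box between -0.025 and 0.025 m and x of carton in the frame of jar_gift_box between -0.04 and 0.04 m and angle between the y axis of carton and the y axis of display_box, either way round below 0.22 rad and angle between carton's own z axis and vertical below 0.06 rad and height (world z) of carton between -0.004 and 0.004 m and linear speed of each of packet, round_tin, box_lid, carton below 0.02 m/s); the robot touches nothing.
It fails at once if the gift box is pushed more than 12 mm or tipped (distance of jar_gift_box from where it was at the start of the episode above 0.012 m or angle between jar_gift_box's own z axis and vertical above 0.2 rad).
It fails at once if the oval tin is pushed more than 12 mm or tipped (distance of oval_tin from where it was at the start of the episode above 0.012 m or angle between oval_tin's own z axis and vertical above 0.2 rad).
It fails at once if the mug is pushed more than 12 mm or tipped (distance of mug from where it was at the start of the episode above 0.012 m or angle between mug's own z axis and vertical above 0.2 rad).
It also fails if it takes over 106 s, if anything falls off the work surface, if the arm or the gripper's body presses on something with over 40 N, if the wrist force passes 120 N, or if a joint passes its speed limit or range.

## Working session

There is one attempt and no reset: what is moved stays moved. The work goes in short steps, each a Python script; the robot and the scene stay as the last script left them, time stands still between calls to the robot, and variables do not carry over. Pictures are saved under pics/ and viewed, at most 14 in all, crops included, and the job is handed in when it is done.

```bash
ls; mkdir -p pics; cat > h.py <<'E'
import numpy as np, cv2
from station import *
def save(n,img): cv2.imwrite(f'pics/{n}.png',cv2.cvtColor(img,cv2.COLOR_RGB2BGR))
def cam(name):
    c=camera_info(name); K=np.array(c['intrinsics'],float); 
    return K,np.array(c['T'],float),c
def ray(uv,K,T,z):
    d=np.array([(uv[0]-K[0,2])/K[0,0],-(uv[1]-K[1,2])/K[1,1],-1.])
    w=T[:3,:3]@d; o=T[:3,3]; return o+w*(z-o[2])/w[2]
def proj(p,K,T):
    q=T[:3,:3].T@(np.asarray(p,float)-T[:3,3]); return np.array([K[0,2]+K[0,0]*q[0]/-q[2],K[1,2]+K[1,1]*q[1]/q[2]])
E
python3 - <<'E'
from h import *
for n in ['top','side']:
    save(n+'0',read_camera(n)); print(n,camera_info(n))
print(camera_info('wrist'),get_time(),get_ee_rot())
E
```

```text
pics
top {'intrinsics': array([[452.71454397,   0.        , 313.83360546],
       [  0.        , 452.71454397, 236.25579395],
       [  0.        ,   0.        ,   1.        ]]), 'T': array([[-0.02619243,  0.99507314, -0.09562109,  0.41826082],
       [-0.99958888, -0.02718654, -0.00910815,  0.16885538],
       [-0.01166288,  0.09534321,  0.99537613,  1.23483538],
       [ 0.        ,  0.        ,  0.        ,  1.        ]])}
side {'intrinsics': array([[552.01891094,   0.        , 327.60770958],
       [  0.        , 552.01891094, 238.90774564],
       [  0.        ,   0.        ,   1.        ]]), 'T': array([[-4.19107416e-01,  3.70015170e-01, -8.29118657e-01,
        -4.85443818e-01],
       [-9.07936215e-01, -1.69898917e-01,  3.83126856e-01,
         6.43833239e-01],
       [ 8.96386797e-04,  9.13358162e-01,  4.07156069e-01,
         5.27821195e-01],
       [ 0.00000000e+00,  0.00000000e+00,  0.00000000e+00,
         1.00000000e+00]])}
{'intrinsics': array([[417.23525906,   0.        , 316.31268902],
       [  0.        , 417.23525906, 242.60602687],
       [  0.        ,   0.        ,   1.        ]]), 'tool_from_camera': array([[-9.94327436e-04,  9.67439927e-01,  2.53098792e-01,
         6.93492322e-02],
       [ 9.99999364e-01,  8.27143660e-04,  7.66953488e-04,
         3.02128280e-04],
       [ 5.32632365e-04,  2.53099394e-01, -9.67440134e-01,
        -1.63951922e-01],
       [ 0.00000000e+00,  0.00000000e+00,  0.00000000e+00,
         1.00000000e+00]])} 0.1 [-1.58527681e-04  2.13737103e-01  9.76890997e-01 -6.36556583e-04]
```

View pics/top0.png

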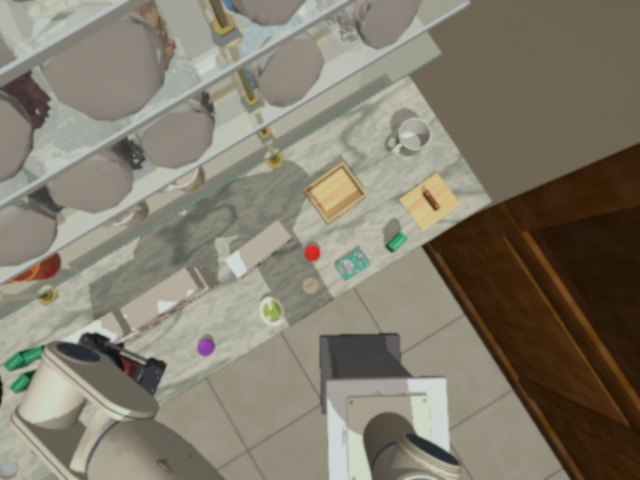

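View pics/side0.png

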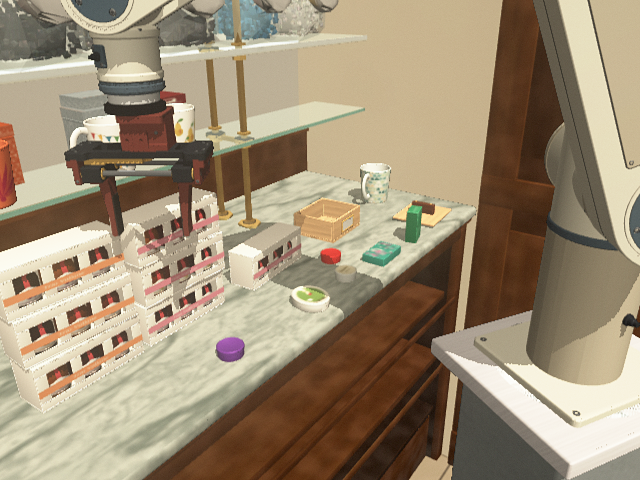

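Top view: box (335,192), lid (429,201), carton (396,242), packet (352,264), gift box (258,248), mug (413,134), oval tin (271,310). Candidates for the round tin are pale (310,286), red (312,253) and purple (205,347). I choose the pale one. I'll check it in one close crop.

```bash
python3 - <<'E'
from h import *
a=cv2.imread('pics/top0.png')[110:330,215:475]
cv2.imwrite('pics/crop0.png',cv2.resize(a,None,fx=2.7,fy=2.7,interpolation=cv2.INTER_CUBIC))
K,T,_=cam('top')
for n,uv,z in [('box',(335,192),.052),('lid',(429,201),.011),('carton',(398,239),.075),('packet',(352,264),.018),('tin',(310,286),.019),('gift',(262,243),.07),('mug',(415,134),.09),('oval',(271,311),.02),('red',(312,253),.019)]:
    print(n,ray(uv,K,T,z).round(3))
E
```

```text
box [0.648 0.121 0.052]
lid [ 0.624 -0.137  0.011]
carton [ 0.517 -0.036  0.075]
packet [0.458 0.08  0.018]
tin [0.402 0.194 0.019]
gift [0.516 0.314 0.07 ]
mug [ 0.787 -0.09   0.09 ]
oval [0.339 0.299 0.02 ]
red [0.49  0.186 0.019]
```

View pics/crop0.png

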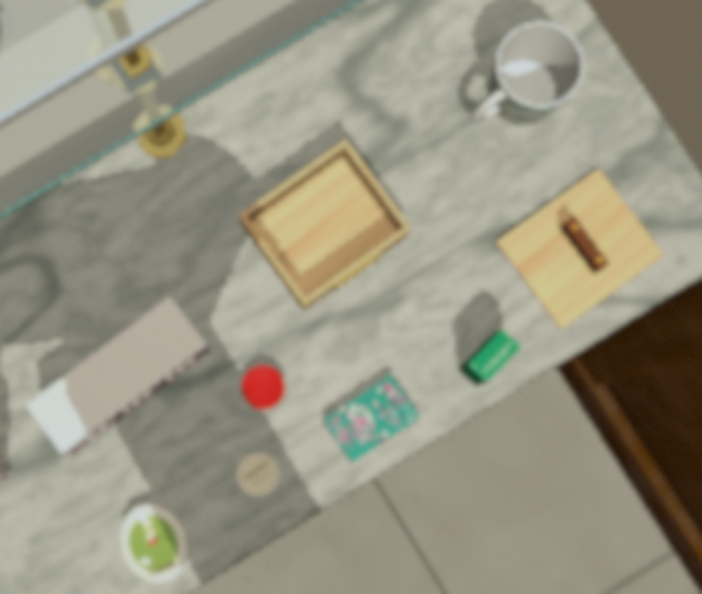

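The crop confirms the pale tin at crop (258,474), i.e. top (310,286); red sits at crop (262,386). Next I'll go up and over for a wrist view.

```bash
cat >> h.py <<'E'
def quat(phi): # tool down, closing line at angle phi
    from scipy.spatial.transform import Rotation as R
    y=np.array([np.cos(phi),np.sin(phi),0]); z=np.array([0,0,-1.]); x=np.cross(y,z)
    q=R.from_matrix(np.c_[x,y,z]).as_quat(); return np.array([q[3],q[0],q[1],q[2]])
def best(p,phi):
    c=[]
    for f in (phi,phi+np.pi):
        j=inverse_kinematics(p,quat(f))
        if j is not None: c.append((abs(j[5]),f))
    return min(c)[1]
def wristT():
    from scipy.spatial.transform import Rotation as R
    M=np.eye(4); q=get_ee_rot(); M[:3,:3]=R.from_quat([q[1],q[2],q[3],q[0]]).as_matrix(); M[:3,3]=get_tcp_pos()
    c=camera_info('wrist'); return np.array(c['intrinsics'],float), M@np.array(c['tool_from_camera'])
E
python3 - <<'E'
from h import *
Kt,Tt,_=cam('top');Ks,Ts,_=cam('side')
Pt=np.c_[Kt,[0]*3]
def P(K,T): 
    D=np.diag([1,-1,-1,1.]); return K@(D@np.linalg.inv(T))[:3]
X=cv2.triangulatePoints(P(Kt,Tt),P(Ks,Ts),np.array([[440.,468],[52,3]]),np.array([[365.,368],[108,38]])); print('shelf ends',(X[:3]/X[3]).T.round(3))
p=get_tcp_pos(); movel([p[0],p[1],.30],v=.25)
f=best([.52,.06,.34],0.63)
print(f); move_pose([.52,.06,.34],quat(f))
K,T=wristT(); im=read_camera('wrist'); save('w0',im); np.savez('w0.npz',K=K,T=T); print(get_time(),get_joint_pos().round(2) if hasattr(get_joint_pos(),'round') else get_joint_pos())
E
```

```text
shelf ends [[ 0.937 -0.13   0.223]
 [ 0.934 -0.132  0.414]]
0.63
2.6667 [ 0.09  0.15  1.73  0.    1.27 -0.54]
```

View pics/w0.png

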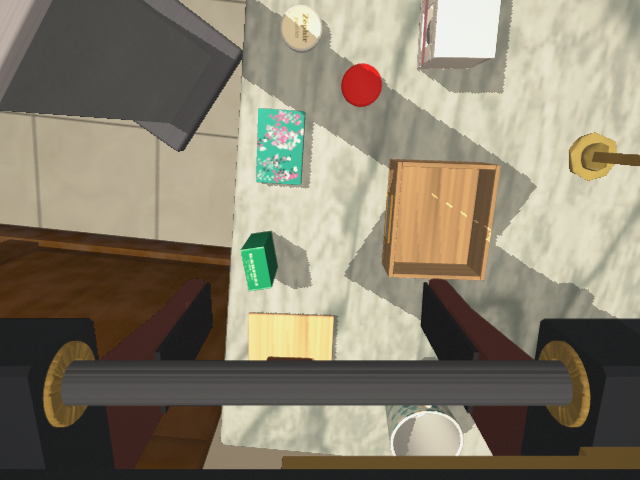

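The wrist view shows box (440,220), packet (281,147), carton (258,260), lid (290,340), pale tin (301,27), red tin (361,85) and gift box end (460,35).

```bash
python3 - <<'E'
from h import *
d=np.load('w0.npz');K,T=d['K'],d['T']; Kt,Tt,_=cam('top')
im=cv2.imread('pics/w0.png'); hsv=cv2.cvtColor(im,cv2.COLOR_BGR2HSV)
def rect(mask,roi,z,n):
    m=np.zeros_like(mask); x0,y0,x1,y1=roi; m[y0:y1,x0:x1]=mask[y0:y1,x0:x1]
    m=cv2.morphologyEx(m,cv2.MORPH_CLOSE,np.ones((5,5)))
    c=max(cv2.findContours(m,0,2)[0],key=cv2.contourArea).reshape(-1,2)
    w=np.array([ray(p,K,T,z)[:2] for p in c]).astype(np.float32)*1000
    (cx,cy),s,_=cv2.minAreaRect(w); b=cv2.boxPoints(cv2.minAreaRect(w)); e=[b[1]-b[0],b[2]-b[1]]; l=max(e,key=np.linalg.norm)
    print(n,round(cx),round(cy),'size',np.round(s),'long dir deg',round(np.degrees(np.arctan2(l[1],l[0]))%180,1),'px',cv2.boundingRect(c))
    return c
H,S,V=cv2.split(hsv)
teal=cv2.inRange(hsv,(65,60,60),(100,255,255))|(cv2.inRange(hsv,(140,30,120),(179,255,255)))
rect(teal,(240,95,315,195),.018,'packet')
g=cv2.inRange(hsv,(55,80,100),(90,255,255)); rect(g,(235,225,285,300),.075,'carton(top+side)')
wood=cv2.inRange(hsv,(8,55,60),(28,255,255))
rect(wood,(375,150,510,290),.052,'box')
cir=cv2.HoughCircles(cv2.medianBlur(im[0:60,270:335],3)[:,:,0],cv2.HOUGH_GRADIENT,1,50,param1=80,param2=12,minRadius=14,maxRadius=26)
print('circle',cir)
for n,ps,z in [('boxrim',[(391,159),(499,163),(484,279),(383,277)],.052),('lid',[(249,313),(334,315)],.011),('tin',[(302,27)],.019),('cartontop',[(273,232),(277,287)],.075),('packet',[(258,108),(305,111),(302,186),(257,184)],.018)]:
    print(n,np.array([ray(p,K,T,z)[:2] for p in ps]).round(4).tolist())
C=lambda q:(q[0]/2.7+215,q[1]/2.7+110)
for n,ps,z in [('gift',[(168,298),(207,345),(28,402),(65,453)],.072),('lid',[(498,242),(598,168),(661,251),(562,326)],.011),('boxrim',[(242,215),(345,140),(410,227),(305,305)],.052),('shelf',[(0,215),(360,0)],.223),('tin',[(258,474)],.019)]:
    print(n,np.array([ray(C(p),Kt,Tt,z)[:2] for p in ps]).round(3).tolist())
E
```

```text
packet 454 80 size [52. 82.] long dir deg 122.2 px (256, 108, 49, 77)
carton(top+side) 508 -35 size [26. 50.] long dir deg 134.6 px (241, 246, 31, 45)
box 645 118 size [120. 139.] long dir deg 124.1 px (381, 159, 120, 126)
circle [[[30.5 28.5 20.8]]]
boxrim [[0.5585, 0.1422], [0.6541, 0.2067], [0.729, 0.0995], [0.6341, 0.0332]]
lid [[0.5401, -0.1134], [0.6295, -0.0516]]
tin [[0.4024, 0.1957]]
cartontop [[0.5012, 0.0084], [0.5398, -0.0399]]
packet [[0.4104, 0.1005], [0.4545, 0.1287], [0.5002, 0.059], [0.4567, 0.0301]]
gift [[0.574, 0.273], [0.528, 0.237], [0.478, 0.409], [0.428, 0.374]]
lid [[0.63, -0.056], [0.703, -0.161], [0.616, -0.22], [0.543, -0.117]]
boxrim [[0.657, 0.201], [0.729, 0.097], [0.64, 0.037], [0.566, 0.142]]
shelf [[0.628, 0.4], [0.806, 0.091]]
tin [[0.403, 0.192]]
```

```bash
cat >> h.py <<'E'
BX=np.array([.646,.120]); BY=np.radians(34.7)
def box(x,y): c,s=np.cos(BY),np.sin(BY); return BX+np.array([c*x-s*y,s*x+c*y])
def goto(xy,z,phi): 
    p=[xy[0],xy[1],z]; f=best(p,phi); move_pose(p,quat(f))
def down(z,v=.1,**k): p=get_tcp_pos(); return movel([p[0],p[1],z],v=v,**k)
E
python3 - <<'E'
from h import *
goto([.455,.080],.12,np.radians(32.2)); down(.02); hit=down(.0045,v=.03,until_force=8)
print(hit,get_tcp_pos()); command_gripper(0.3); print(get_grip_width()*88,get_finger_force())
down(.16); goto(BX,.16,BY)
K,T=wristT(); save('w1',read_camera('wrist')); np.savez('w1.npz',K=K,T=T); print(get_tcp_pos(),get_grip_width()*88,get_time(),get_joint_pos())
E
```

```text
False [0.45686069 0.08041121 0.00436075]
51.86743953804612 30.00030130147934
[0.64410589 0.11961373 0.1593188 ] 52.23537033146085 8.6 [ 1.65457527e-01  5.39217405e-01  1.60082992e+00 -2.45081292e-05
  1.00407324e+00 -4.39987022e-01]
```

View pics/w1.png

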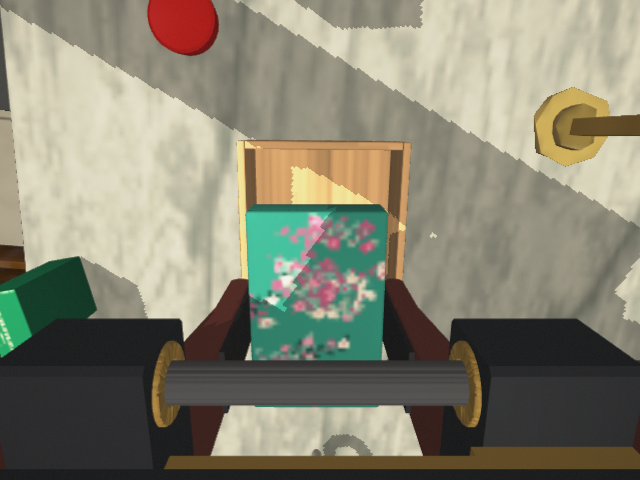

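The packet is held square, with the box's left rim at (237,141)–(411,142). I'll use that rim to refine the box position.

```bash
python3 - <<'E'
from h import *
d=np.load('w1.npz');K,T=d['K'],d['T']
P=np.array([ray(p,K,T,.052)[:2] for p in [(237,141),(411,142)]]); e=P[1]-P[0]
a=np.arctan2(e[1],e[0]); m=P.mean(0); y=np.array([-np.sin(a),np.cos(a)])
print(P,np.linalg.norm(e),np.degrees(a),'centre',m-.065*y)
tip=ray((246,210),K,T,.15),ray((386,207),K,T,.15); print(tip)
E
```

```text
[[0.56589517 0.14435702]
 [0.65661327 0.20629382]] 0.10984507814586184 34.32288549299549 centre [0.64790486 0.12164367]
(array([0.59816461, 0.13433279, 0.15      ]), array([0.64574797, 0.16879431, 0.15      ]))
```

```bash
sed -i 's/^BX=.*/BX=np.array([.647,.1207]); BY=np.radians(34.5)/' h.py; cat >> h.py <<'E'
def lin(xy,z,v=.1,corr=True,**k): # straight line, then correct steady error
    g=np.array([xy[0],xy[1],z]); r=movel(g,v=v,**k)
    if corr and not r:
        wait(.15); e=g-get_tcp_pos()
        if np.linalg.norm(e)>.0008: movel(g+e,v=.05); wait(.1)
    return r
E
python3 - <<'E'
from h import *
goto(BX,.16,BY); lin(BX,.08); print(get_tcp_pos()-[*BX,.08])
lin(BX,.03,v=.08); r=lin(BX,.0105,v=.04,until_force=10); print(r,get_tcp_pos()-[*BX,0],get_ft_force())
command_gripper(.66); wait(.2); lin(BX,.15,v=.15,corr=False); 
goto([.4025,.194],.12,np.radians(112)); command_gripper(.8); lin([.4025,.194],.03)
r=lin([.4025,.194],.005,v=.04,until_force=8);print(r,get_tcp_pos()); command_gripper(.2); print(get_grip_width()*88)
p=get_tcp_pos(); movel([p[0],p[1],.16]); goto(BX,.18,BY)
K,T=wristT(); save('w2',read_camera('wrist')); np.savez('w2.npz',K=K,T=T); print(get_tcp_pos(),get_grip_width()*88,get_time())
E
```

```text
[-0.000552   -0.00010163 -0.00077682]
True [-0.00067349 -0.00011595  0.00953869] [-0.15449043  0.15470347  4.75408816]
False [0.40267614 0.1940805  0.00518774]
43.787055191709726
[0.64565364 0.12107754 0.17915055] 43.50839622270371 20.1167
```

View pics/w2.png

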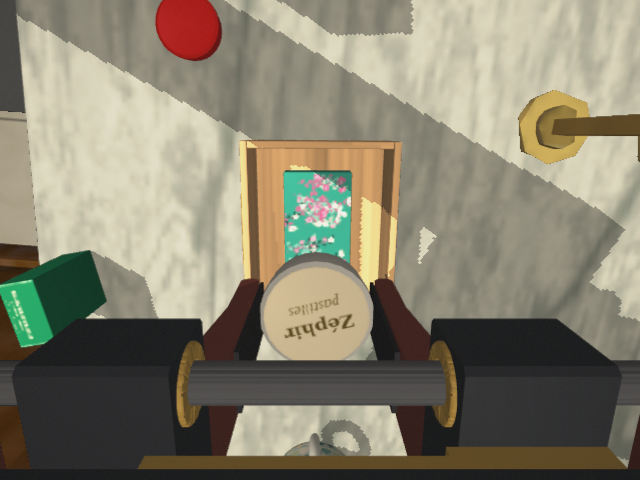

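```bash
python3 - <<'E'
from h import *
d=np.load('w2.npz');K,T=d['K'],d['T']
P=np.array([ray(p,K,T,.023)[:2] for p in [(284,170),(352,171)]]); e=P[1]-P[0]
a=np.arctan2(e[1],e[0]); y=np.array([-np.sin(a),np.cos(a)])
print(np.linalg.norm(e),np.degrees(a),'packet centre',P.mean(0)-.041*y)
print('tin',ray((317,310),K,T,.193),'tcp',get_tcp_pos(), ray((261,310),K,T,.193)-ray((373,310),K,T,.193))
P=np.array([ray(p,K,T,.052)[:2] for p in [(240,141),(401,142)]]); e=P[1]-P[0]
a=np.arctan2(e[1],e[0]); y=np.array([-np.sin(a),np.cos(a)])
print(np.linalg.norm(e),np.degrees(a),'box centre',P.mean(0)-.065*y)
E
```

```text
0.051553535964979046 33.72046115863211 packet centre [0.64513159 0.12204277]
tin [0.64412384 0.12356957 0.193     ] tcp [0.64565364 0.12107754 0.17915055] [-0.03571654 -0.02464778  0.        ]
0.10908999848600162 34.1972482919862 box centre [0.6478421  0.12131609]
```

```bash
python3 - <<'E'
from h import *
t=np.array([.6465,.1195]); lin(t,.08); r=lin(t,.0285,v=.04,until_force=8); print(r,get_tcp_pos()); command_gripper(.62); wait(.2); movel([*t,.16])
K,T=wristT(); save('w3a',read_camera('wrist')); np.savez('w3a.npz',K=K,T=T)
goto([.60,-.09],.22,BY+np.pi/2); K,T=wristT(); save('w3',read_camera('wrist')); np.savez('w3.npz',K=K,T=T); print(get_tcp_pos(),get_time(),get_joint_pos())
a=cv2.imread('pics/w3a.png');b=cv2.imread('pics/w3.png'); cv2.imwrite('pics/w3c.png',cv2.resize(np.vstack([a[120:400],b]),None,fx=.78,fy=.78))
E
```

```text
False [0.64665041 0.11953771 0.02874552]
[ 0.59999472 -0.08935843  0.21939926] 26.2 [-1.67539847e-01  4.00400072e-01  1.67408976e+00  1.70204366e-04
  1.06796191e+00  7.99028082e-01]
```

View pics/w3c.png

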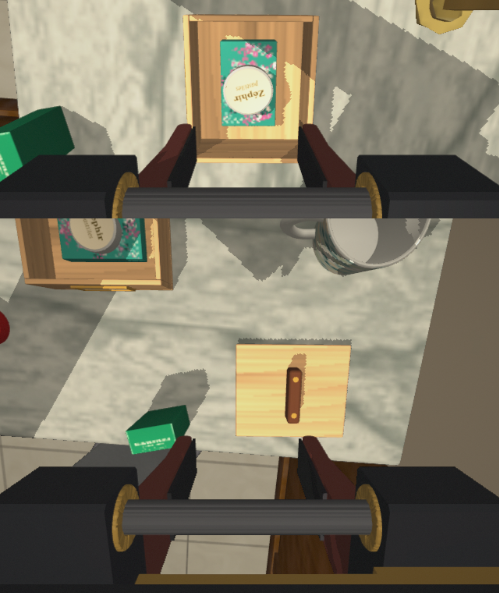

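Tin lies on the packet at about (248,92) of the composite, with the packet middle at (249,82). Lid, with its handle at (294,396), and the carton, at (157,437), are both clear.

```bash
python3 - <<'E'
from h import *
d=np.load('w3a.npz');K,T=d['K'],d['T']; u=lambda x,y:(x/.78,120+y/.78)
print('packet ctr',np.mean([ray(u(*p),K,T,.023) for p in [(221,40),(276,40),(276,126),(222,126)]],0),'tin',ray(u(248,90),K,T,.042))
d=np.load('w3.npz');K,T=d['K'],d['T']; u=lambda x,y:(x/.78,(y-218.4)/.78)
im=cv2.imread('pics/w3.png'); hsv=cv2.cvtColor(im,cv2.COLOR_BGR2HSV)
def rect(m,roi,z):
    k=np.zeros_like(m);x0,y0,x1,y1=roi;k[y0:y1,x0:x1]=m[y0:y1,x0:x1];k=cv2.morphologyEx(k,cv2.MORPH_CLOSE,np.ones((7,7)))
    c=max(cv2.findContours(k,0,2)[0],key=cv2.contourArea).reshape(-1,2)
    w=np.array([ray(p,K,T,z)[:2] for p in c],np.float32)*1000; r=cv2.minAreaRect(w);b=cv2.boxPoints(r);l=max(b[1]-b[0],b[2]-b[1],key=np.linalg.norm)
    print(np.round(r[0],1),np.round(r[1],1),round(np.degrees(np.arctan2(l[1],l[0]))%180,1))
rect(cv2.inRange(hsv,(8,50,120),(32,255,255)),(290,150,465,290),.011)
h=[ray(u(294,y),K,T,.038)[:2] for y in (368,423)]; print('handle',h,np.mean(h,0))
g=cv2.inRange(hsv,(55,60,20),(90,255,255)); v=hsv[235:310,155:250,2][g[235:310,155:250]>0]; th,_=cv2.threshold(v.reshape(-1,1),0,255,cv2.THRESH_OTSU); print('th',th)
rect(cv2.inRange(hsv,(55,60,int(th)),(95,255,255)),(155,235,250,310),.075)
E
```

```text
packet ctr [0.64600423 0.12179676 0.023     ] tin [0.64582073 0.12074713 0.042     ]
[ 618.2 -138.7] [116.4 130.9] 123.9
handle [array([ 0.64604497, -0.11808194]), array([ 0.59690031, -0.15465215])] [ 0.62147264 -0.13636704]
th 116.0
[508.6 -35.4] [25.5 47.8] 134.3
```

```bash
python3 - <<'E'
from h import *
L=np.array([.6215,-.1365]); command_gripper(.7); goto(L,.12,BY+np.pi/2); lin(L,.05); r=lin(L,.0145,v=.04,until_force=8); print(r,get_tcp_pos()); command_gripper(0); print(get_grip_width()*88, get_tcp_pos())
p=get_tcp_pos(); movel([p[0],p[1],.15],v=.12); goto(BX,.15,BY+np.pi/2); lin(BX,.13); K,T=wristT(); save('w4',read_camera('wrist')); np.savez('w4.npz',K=K,T=T); print(get_tcp_pos(),get_time(),get_ft_force())
E
```

```text
False [ 0.62173057 -0.13653099  0.01484173]
13.556129674019102 [ 0.621518   -0.13652611  0.01450638]
[0.64735444 0.12044619 0.13042312] 33.2333 [ 0.10657117  0.83033719 -0.97176881]
```

View pics/w4.png

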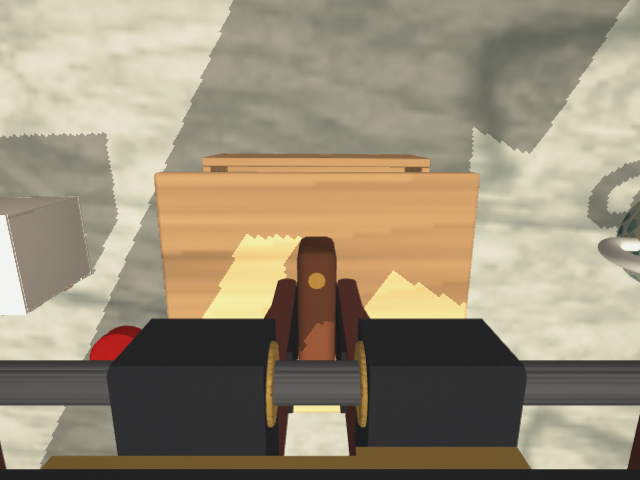

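Held lid's back edge is at (156,173)–(479,174), and the box's back rim at (203,156)–(430,157).

```bash
python3 - <<'E'
from h import *
d=np.load('w4.npz');K,T=d['K'],d['T']
for n,ps,z in [('lid',[(156,173),(479,174)],.127),('box',[(203,156.5),(430,157.5)],.052)]:
    P=np.array([ray(p,K,T,z)[:2] for p in ps]); e=P[0]-P[1]; a=np.arctan2(e[1],e[0])-np.pi/2; x=np.array([np.cos(a),np.sin(a)])
    print(n,np.linalg.norm(e),np.degrees(a),P.mean(0)-.055*x)
E
```

```text
lid 0.12834791307166332 34.22905913679011 [0.64599576 0.11960426]
box 0.1293447380335412 34.15805088388366 [0.64774691 0.12129682]
```

```bash
python3 - <<'E'
from h import *
t=np.array([.6489,.1221]); lin(t,.085); r=lin(t,.0605,v=.03,until_force=8); print(r,get_tcp_pos(),get_ft_force())
if get_tcp_pos()[2]<.0635:
    command_gripper(.5); wait(.2); movel([*t,.15])
    K,T=wristT(); save('w5',read_camera('wrist'))
print(get_time())
save('side5',read_camera('side'))
a=cv2.imread('pics/side5.png')[160:310,210:450]; cv2.imwrite('pics/side5c.png',cv2.resize(a,None,fx=3,fy=3))
E
```

```text
True [0.64844868 0.12200012 0.06143818] [-0.52095203 -0.13538895  4.53498048]
36.7
```

View pics/side5c.png

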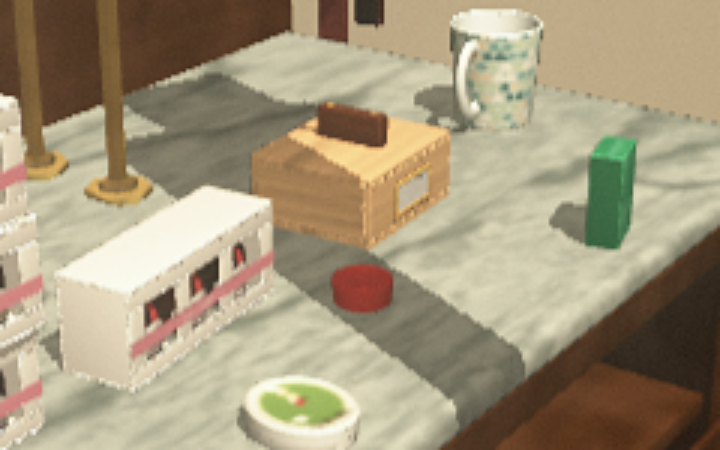

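The lid is level and seated (tool height 61.4 mm, as expected). Now the carton.

```bash
python3 - <<'E'
from h import *
C=np.array([.5088,-.0355]); goto(C,.15,np.radians(44.3)); command_gripper(.8); lin(C,.09); lin(C,.035,v=.06); command_gripper(0); print(get_grip_width()*88,get_tcp_pos())
p=get_tcp_pos(); movel([p[0],p[1],.2],v=.15)
goto([.59,.195],.21,BY); K,T=wristT(); save('w6',read_camera('wrist')); np.savez('w6.npz',K=K,T=T); print(get_tcp_pos(),get_time())
E
```

```text
26.127266406023175 [ 0.50873387 -0.03550294  0.0349422 ]
[0.58953787 0.19364209 0.20951243] 44.575
```

View pics/w6.png

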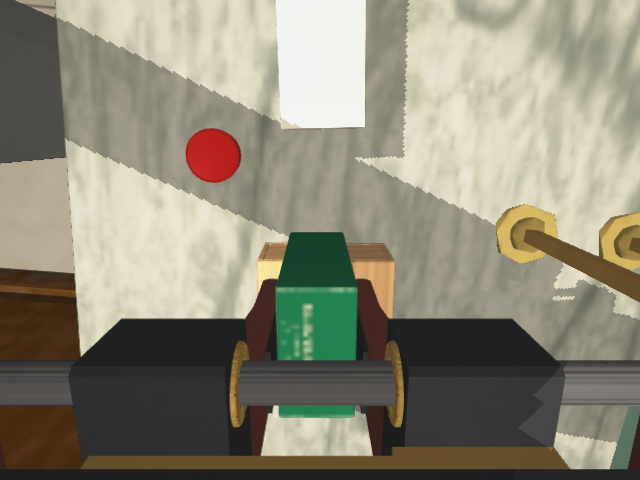

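Gift box near end is at (281,129)–(365,127); the carton's top left edge is at (276,290)–(356,291).

```bash
python3 - <<'E'
from h import *
d=np.load('w6.npz');K,T=d['K'],d['T']
BXr=np.array([.6478,.1213]); a=np.radians(34.2); x=np.array([np.cos(a),np.sin(a)]); y=np.array([-x[1],x[0]])
G=np.array([ray(p,K,T,.072)[:2] for p in [(281,129),(365,127)]]); e=G[1]-G[0]; print('gift end',G,np.linalg.norm(e),np.degrees(np.arctan2(e[1],e[0])))
for g in G: print('boxframe',(g-BXr)@x,(g-BXr)@y)
C=np.array([ray(p,K,T,.25)[:2] for p in [(276,290),(356,291)]]); e=C[1]-C[0]; b=np.arctan2(e[1],e[0]); print(np.linalg.norm(e),np.degrees(b))
yc=np.array([-np.sin(b),np.cos(b)]); cc=C.mean(0)-.024*yc; tcp=get_tcp_pos()[:2]; print('carton',cc,'tcp',tcp)
ge=((G.mean(0)-BXr)@y); gx=(G.mean(0)-BXr)@x; t=BXr+y*(.065+ge)/2+x*gx/2; print('gap',ge-.065,'target carton',t,'tcp target',t-cc+tcp)
E
```

```text
gift end [[0.52783099 0.23960258]
 [0.57528795 0.27379589]] 0.05849227155567312 35.77319339816621
boxframe -0.0327281262461 0.16527835635948876
boxframe 0.02574209776788077 0.16688420052923636
0.025186062247334193 33.74591474521008
carton [0.59044141 0.19185798] tcp [0.58953787 0.19364209]
gap 0.10108127844436252 target carton [0.58141203 0.21587974] tcp target [0.58050849 0.21766385]
```

```bash
python3 - <<'E'
from h import *
t=np.array([.5805,.2172]); lin(t,.15); lin(t,.06,v=.08); r=lin(t,.0345,v=.03,until_force=6); print(r,get_tcp_pos(),get_ft_force())
command_gripper(.55); wait(.3); movel([*t,.17],v=.1); 
K,T=wristT(); save('w7',read_camera('wrist')); np.savez('w7.npz',K=K,T=T)
goto([.45,.0],.3,BY); wait(.2); save('top7',read_camera('top')); save('side7',read_camera('side')); print(get_time())
a=cv2.imread('pics/top7.png')[110:330,215:475];b=cv2.imread('pics/side7.png')[150:350,200:460]
cv2.imwrite('pics/c7.png',np.vstack([cv2.resize(a,(390*800//640,300)),cv2.resize(b,(390*800//640,300))]))
E
```

```text
True [0.58009776 0.21708815 0.03494781] [-0.56821843  0.14464643  5.19351355]
51.9
```

View pics/c7.png

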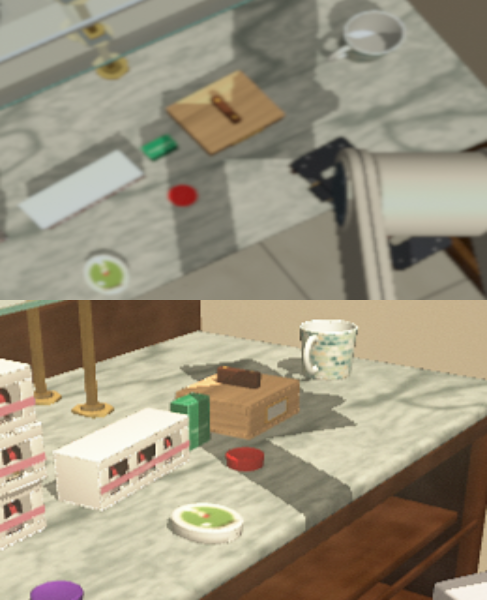

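View pics/w7.png

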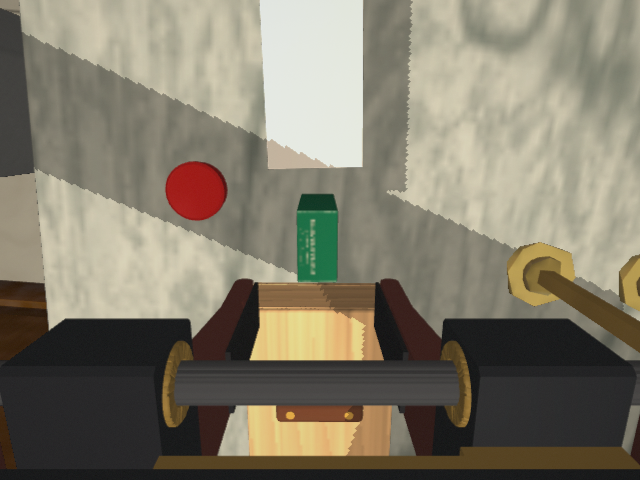

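The carton (top 297–339 × 210–282) stands upright and square. It is about 28 mm from the gift box and 25 mm from the wooden box, and the lid is seated.

```bash
python3 -c "
from h import *
print(job_done(),get_time())"
```

```text
the job is handed in; nothing more can be done
the job is handed in; nothing more can be done
```

I handed the job in at about 52 s: the packet and round tin are in the wooden box under its seated lid, and the carton stands upright midway in the gap. I never touched the gift box, oval tin or mug; no verdict came back.

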